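Release and lift out a heat-load module

ROBOT

A 7-joint arm with a two-finger parallel gripper is mounted at the origin on the work surface. World frame = base frame: x ahead of the robot, y to its left, z up, the work surface at z = 0. Lengths are in m, angles in degrees, forces in N, time in s.
With the tool pointing down it reaches from about 0.4 to 0.875 m from the base axis. Payload 6.5 kg.
Tool frame: the origin (TCP) lies between the finger pads; the fingertips stand 11 mm ahead of it and the grasp point (between the pads) lies 8 mm behind it; z points along the fingers, y is the line along which they close (so a half turn about z gives the same grasp; the last joint's range is limited). The gripper opens to 85 mm and grips with 20 to 120 N. Pads are 22 mm wide; open, the fingers measure 114 mm over their backs; the gripper's body (76 mm by 85 mm) begins 54 mm behind the grasp point. The pads swing forward as they close: fully open they stand 13 mm farther back than shut.
Start: joints at [-78.965, 30.733, -0.252, 88.115, 0.149, 61.152, -4.079], TCP at [0.166, 0.628, 0.242] pointing down, gripper open.
Joint ranges: [-154.64, 154.64], [-21.42, 123.67], [-72.66, 72.17], [13.99, 137.28], [-74.86, 254.86], [10.95, 109.41], [-158.01, 158.01]. Speed limits (degrees/s): [136.94, 136.94, 180, 180, 180, 180, 180].

INTERFACE

Orientations are given as a 3x3 rotation matrix whose columns are the frame's x, y, z axes.
In Python, from workcell import bot gives the robot as it stands. The module is installed in compiled form; this text tells all that it offers.
- The arm moves only by the shell command python3 -m pendant 'ROWS'. ROWS is JSON, a list of rows, each a list of 5 numbers: the shift along the tool's x, y, z in cm, then the turn about the tool's z in rad, then the opening in per cent of the stroke, from 0 (shut) to 100 (fully open). A call has 1 to 10 rows; each row is the pose to reach, as a shift and turn from the pose commanded when the call began, along the tool's axes at that moment; what a row does not reach only later rows make up. A row lasts 1/12 s, in which the tool goes at most 41.7 mm and 7.16 degrees, less where a joint would pass 70% of its speed; a pose out of reach is approached as far as the arm can. A call with a gripper value outside its range is refused whole. The fingers move at their own pace and stop on an object; the grip force is fixed at half the most. Time passes only in rows, so rows that repeat a pose let the fingers close. It gives the time, the measured TCP pose, the force, the opening and the grip force at its end, in the units of the state.
- bot.get_state(): the state, without advancing time (a new reading comes with each control period).
- bot.snapshot(name): name is "scene" or "top" or "wrist"; returns the picture (480x640x3 uint8, red, green, blue); there is no depth.
- bot.camera_params(name): a dict with "intrinsics" (3x3 intrinsics, pixels), "world_to_cam" (4x4, takes a point from world to camera coordinates). Camera axes: x right, y down, z forward; pixel columns grow to the right and rows downward; lengths in m; the calibration is good to about 2 mm. A picture is of the moment at which its call begins: read the wrist's pose just before it. camera_params takes no time and is no camera call; for the wrist camera it gives the pose at the moment of the call.
- bot.close_job(): hands the job in; it is judged then, once.
The state is a dict: "clock": time; "qpos": joint angles; "qd": joint speeds; "tau": joint torques, N m; "eef_pos": TCP position; "ee_rot": TCP orientation; "contact_force": force on the tool from outside, world axes, zero at the start; "moment": the same for the moment, N m; "width": finger opening in m; "grip_force": force on a finger pad.
Only numpy, scipy, OpenCV 4.12 (cv2) and the standard library are available. Lean on these libraries where they do the work, as an engineer would, in place of code of your own. Each camera call takes 0.05 s, during which the arm holds its last target. There are 200 camera calls.

TASK

On the cooler test jig, take out the heat-load module that has the straight bar on top: press down the thumb paddle of its latch until the module springs up, then lift the module straight up out of its pocket by the bar and set it down gently, upright and wholly on the wooden board. Keep it level all the while, and leave the module with the round knob latched in its pocket and the other things on the bench where they are.

Things in the scene. Friction and masses are not known exactly. Their poses are not given: they have to be found in the camera images.
- jig: fixed aluminium block 100 x 235 x 55 mm (x, y, z), z up, origin at the centre of its underside on the table. Two square pockets 73 x 73 mm at y = +56 and -56 mm. Its +x side carries two latches, one ahead of each pocket. A spring plate in each pocket pushes its module up 24 mm once unhooked; it then stands there by itself, still 13 mm deep in the pocket.
- bar_module_grip (a point): centre of the bar grip (14 mm thick along jig x, 50 mm long along jig y, 40 mm tall, black) of the module to take out, in either pocket; axes as the jig's while there. 20 mm above the cap's top, 70 mm above the module's underside. 88 mm above the table when latched, 112 sprung up; the body leaves the pocket at 125. The bar is its only grip.
- bar_module_base (a point): centre of the bar module's underside. Body aluminium, 70 x 70 x 38 mm, 1.5 mm play a side in the pocket; on it a white cap 90 x 90 x 12 mm that carries the bar. Mass 0.45 to 0.72 kg.
- knob_module_grip (a point): centre of the round black knob (36 mm diameter, 40 mm tall) of the other module, in the other pocket, otherwise the same as the bar module; its top is 108 mm above the table. Must stay latched.
- paddle_a (a point): point on top of the dark steel thumb paddle (plate 40 mm wide, 62 mm long) of the latch at the jig's +y pocket, 101 mm ahead (jig +x) of the pocket's centre, 58 mm above the table at rest, 48 mm out from the latch's hinge (axis along jig y, 40 mm above the table). Pushed straight down, about 15 mm.
- paddle_b (a point): point on top of the dark steel thumb paddle (plate 40 mm wide, 62 mm long) of the latch at the jig's -y pocket, 101 mm ahead (jig +x) of the pocket's centre, 58 mm above the table at rest, 48 mm out from the latch's hinge (axis along jig y, 40 mm above the table). Pushed straight down, about 15 mm.
- latch_a (a joint): angle of the latch at the jig's +y pocket, rad: 0 at rest, grows as its paddle is pushed down, stop at 0.38. Its hook (top 75 mm above the table) reaches 6 mm over the cap's front edge and lets go at about 0.22 (paddle point 11 mm down), surely by 0.3 (15 mm). Spring: about 4 N on the paddle to start, 6 to 9 N to release; springs back to 0 when let go.
- latch_b (a joint): angle of the latch at the jig's -y pocket, rad: 0 at rest, grows as its paddle is pushed down, stop at 0.38. Its hook (top 75 mm above the table) reaches 6 mm over the cap's front edge and lets go at about 0.22 (paddle point 11 mm down), surely by 0.3 (15 mm). Spring: about 4 N on the paddle to start, 6 to 9 N to release; springs back to 0 when let go.
- rest_board: fixed pale wooden board 160 x 160 x 20 mm, flat, origin at the centre of its underside on the table, z up; its top is 20 mm above the table
- tape_roll_mid (a point): centre of a loose white tape roll lying flat, 90 mm across, 22 mm tall; a bystander
- cooler_mid (a point): middle of a loose tower cooler, 50 x 100 mm, 120 mm tall, the point 60 mm up; a bystander
- thermometer_mid (a point): middle of a loose probe thermometer lying flat, about 220 mm long, 16 mm tall; a bystander
- screwdriver_mid (a point): middle of a loose screwdriver lying flat; a bystander
Mind the look-alikes: they are no part of the job. What is shaped like the part that bears bar_module_grip but green is not meant.

How it is judged:
By the outcome, as a careful person would: the job done as asked, in the order asked, and still so for the second after the job is handed in, with the robot touching nothing.
It also fails if it takes over 54 s, if anything falls off the work surface, if the arm or the gripper's body presses on something with over 40 N, if the wrist force passes 120 N, or if a joint passes its speed limit or range.

## Working session

There is one attempt and no reset: what is moved stays moved. The work goes in short steps, Python scripts to look and compute and a shell command to move; the robot and the scene stay as the last step left them, time stands still between calls to the robot, and variables do not carry over. Pictures are saved under pics/ and viewed, at most 10 in all, crops included, and the job is handed in when it is done.

```bash
mkdir -p pics
python3 - <<'E'
from workcell import bot
import cv2,numpy as np
s=bot.get_state();print(s['clock'],s['eef_pos'],np.round(s['ee_rot'],3).tolist(),s['width'])
for n in("top","scene"):
    cv2.imwrite(f"pics/{n}0.png",bot.snapshot(n)[:,:,::-1]);p=bot.camera_params(n);print(n,np.round(p['intrinsics'],1).tolist(),np.round(p['world_to_cam'],3).tolist())
E
```

```text
0.0 [0.16617649 0.6277477  0.2414131 ] [[-0.967, 0.256, -0.0], [0.256, 0.967, -0.002], [-0.0, -0.002, -1.0]] 0.08537629414141645
top [[596.0, 0.0, 321.2], [0.0, 596.0, 245.0], [0.0, 0.0, 1.0]] [[0.028, -1.0, 0.004, 0.02], [-0.99, -0.028, -0.14, 0.556], [0.14, 0.0, -0.99, 1.439], [0.0, 0.0, 0.0, 1.0]]
scene [[571.5, 0.0, 314.6], [0.0, 571.5, 240.8], [0.0, 0.0, 1.0]] [[-0.112, 0.994, -0.003, 0.018], [0.684, 0.075, -0.726, -0.299], [-0.721, -0.083, -0.688, 1.673], [0.0, 0.0, 0.0, 1.0]]
```

View pics/top0.png

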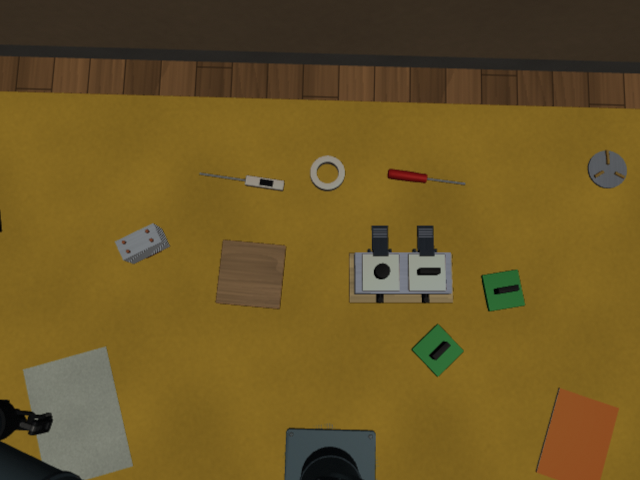

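View pics/scene0.png

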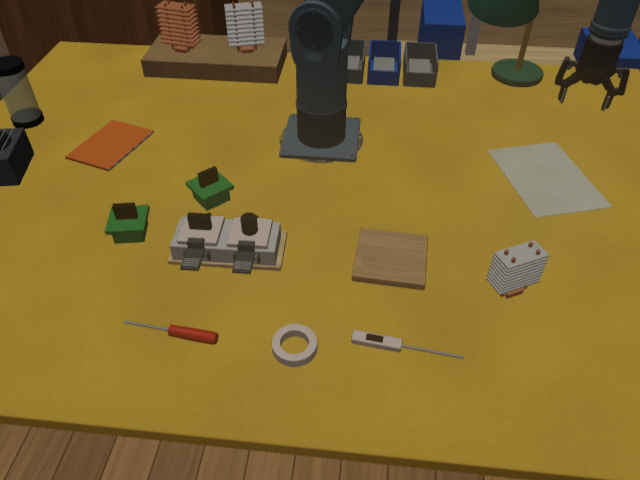

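Top view: knob module at about (381,272) and bar module at (428,272), so the bar is in the -y pocket. Its latch is paddle_b, near (426,240). The board is at about (251,274), and the green look-alikes are at (503,290) and (438,350). Next I measure.

```bash
cat > h.py <<'E'
import cv2,numpy as np
from workcell import bot
def ray(n,uv,z,p=None):
    p=p or bot.camera_params(n);K=np.array(p['intrinsics']);T=np.array(p['world_to_cam']);R,t=T[:3,:3],T[:3,3]
    c=-R.T@t;d=R.T@np.linalg.inv(K)@np.array([uv[0],uv[1],1.]);return c+d*(z-c[2])/d[2]
def proj(n,X,p=None):
    p=p or bot.camera_params(n);T=np.array(p['world_to_cam']);q=np.array(p['intrinsics'])@(T[:3,:3]@np.array(X)+T[:3,3]);return q[:2]/q[2]
def quad(n,m,z,p=None):
    c=max(cv2.findContours(m.astype(np.uint8),0,2)[0],key=cv2.contourArea)
    P=np.array([ray(n,u,z,p)[:2] for u in c[:,0,:]],np.float32)*1000
    (x,y),s,a=cv2.minAreaRect(P);return np.round([x,y,*s,a],1)
E
python3 - <<'E'
from h import *
I=cv2.imread('pics/top0.png');H=cv2.cvtColor(I,cv2.COLOR_BGR2HSV)
def roi(m,x0,y0,x1,y1):
    o=np.zeros_like(m);o[y0:y1,x0:x1]=m[y0:y1,x0:x1];return o
print(H[275,228],H[274,251],H[260,395],H[285,370],H[285,420],H[240,426],H[271,429],H[300,400],H[330,300],H[257,403])
g=I.min(2)
k=np.ones((3,3),np.uint8)
for nm,b in(('knobcap',(358,250,402,294)),('barcap',(406,250,450,294))):
    m=cv2.morphologyEx(roi((g>165).astype(np.uint8),*b),cv2.MORPH_OPEN,k);print(nm,quad('top',m,.068))
for nm,b in(('bar',(414,262,444,282)),('padb',(414,222,438,251)),('pada',(370,222,392,251))):
    m=roi((I.max(2)<75).astype(np.uint8),*b);print(nm,quad('top',m,{'bar':.108}.get(nm,.058)))
m=roi((H[:,:,1]<150).astype(np.uint8),205,230,295,315);print('board',quad('top',m,.02))
cv2.imwrite('pics/c.png',cv2.resize(I[215:315,340:460],None,fx=6,fy=6)[:600,:800])
E
```

```text
[ 16 119 105] [ 15 116 101] [ 42  22 152] [ 43  20 152] [ 48  17 153] [105  58  35] [15 20 26] [ 20 101 126] [ 21 189 127] [113  24 127]Traceback (most recent call last):
  File "<stdin>", line 9, in <module>
  File "h.py", line 9, in quad
    c=max(cv2.findContours(m.astype(np.uint8),0,2)[0],key=cv2.contourArea)
ValueError: max() iterable argument is empty
```

Run:
```python
from h import *
I=cv2.imread('pics/top0.png');H=cv2.cvtColor(I,cv2.COLOR_BGR2HSV)
def roi(m,x0,y0,x1,y1):
    o=np.zeros_like(m);o[y0:y1,x0:x1]=m[y0:y1,x0:x1];return o
k=np.ones((3,3),np.uint8);R=I[:,:,2]
for nm,b in(('knobcap',(358,250,402,294)),('barcap',(406,250,450,294))):
    m=cv2.morphologyEx(roi((R>138).astype(np.uint8),*b),cv2.MORPH_CLOSE,k);m=cv2.morphologyEx(m,cv2.MORPH_OPEN,k);print(nm,quad('top',m,.068))
for nm,b in(('bar',(414,262,444,282)),('knob',(370,262,393,282)),('padb',(414,222,438,251)),('pada',(370,222,392,251))):
    m=roi((I.max(2)<75).astype(np.uint8),*b);print(nm,quad('top',m,{'bar':.108,'knob':.108}.get(nm,.058)))
m=roi((H[:,:,1]<150).astype(np.uint8),205,230,295,315);print('board',quad('top',m,.02))
cv2.imwrite('pics/c.png',cv2.resize(I[215:315,340:460],None,fx=6,fy=6)[:600,:800])
```

```text
knobcap [ 490.  -109.    82.5   85.4    1.6]
barcap [ 493.2 -221.1   82.5   86.     1.6]
bar [ 491.4 -216.7   14.2   52.1    1.6]
knob [ 488.3 -107.3   33.    35.5    1.6]
padb [ 577.8 -221.    59.6   46.6    1.6]
pada [ 574.7 -110.9   59.6   46.5    1.6]
board [481.4 210.1 158.7 159.   86.5]
```

View pics/c.png

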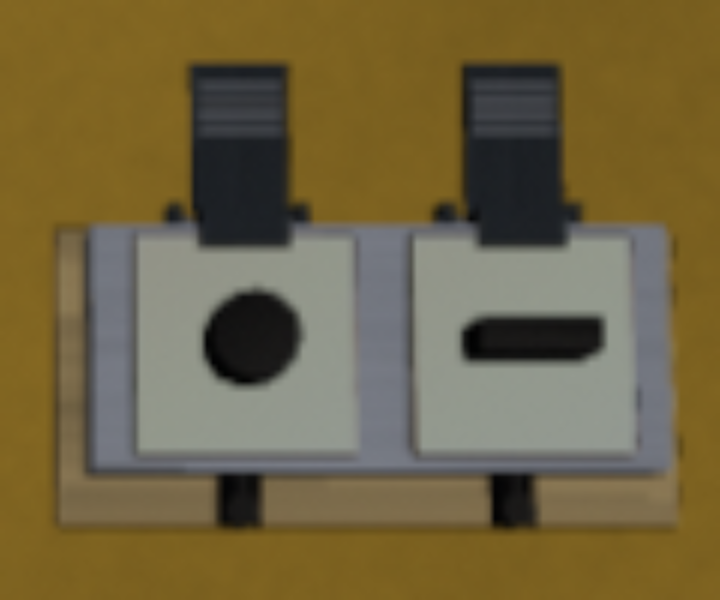

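The crop shows the bar cap around crop pixel (525,345), with its paddle at (512,150), directly ahead of it. The yaw is about 1.6°. I'll head for a hover above paddle_b with the fingers closed.

```bash
python3 -m pendant '[[-6,-7,0,0.12,0],[-9,-10,0,0.24,0],[-12,-13.5,0,0.36,0],[-15,-17,0,0.48,0],[-18,-20,0,0.6,0],[-20.5,-23,0,0.72,0],[-23,-26,0,0.8,0],[-25.5,-29,0,0.88,0],[-28,-32,0,0.96,0],[-31,-35,0,1.0,0]]'
```

```text
clock: 0.93
eef_pos: [0.3529, 0.2537, 0.2422]
ee_rot: [[-0.303, 0.953, -0.0], [0.953, 0.303, 0.0], [0.0, -0.0, -1.0]]
contact_force: [0.7, -0.6, -0.4]
width: -0.0006
grip_force: 0.0
```

```bash
python3 -m pendant '[[-4,0.7,0,0.05,0],[-8,1.3,0,0.1,0],[-12,1.9,0,0.15,0],[-16,2.5,0,0.2,0],[-20,3.2,0,0.25,0],[-24,3.8,0,0.285,0],[-28,4.5,0,0.285,0],[-32,5.1,0,0.285,0],[-36,5.7,0,0.285,0],[-40,6.4,0,0.285,0]]' | head -3; python3 -m pendant '[[-3,0.4,0,0,0],[-5,0.7,0,0,0],[-6.5,1,0,0,0],[-7.3,1.1,0,0,0],[-7.3,1.1,0,0,0],[-7.3,1.1,0,0,0],[-7.3,1.1,0,0,0]]'
python3 - <<'E'
from h import *
p=bot.camera_params('wrist');I=bot.snapshot('wrist');cv2.imwrite('pics/w1.png',I[:,:,::-1]);np.save('w1.npy',p,allow_pickle=True)
E
```

```text
clock: 1.77
eef_pos: [0.5368, -0.107, 0.242]
ee_rot: [[-0.027, 1.0, -0.001], [1.0, 0.027, 0.0], [0.0, -0.001, -1.0]]
clock: 2.35
eef_pos: [0.5495, -0.1762, 0.2421]
ee_rot: [[-0.029, 1.0, -0.0], [1.0, 0.029, 0.001], [0.001, -0.0, -1.0]]
contact_force: [-0.1, 0.2, -0.6]
width: -0.0001
grip_force: 0.0
```

View pics/w1.png

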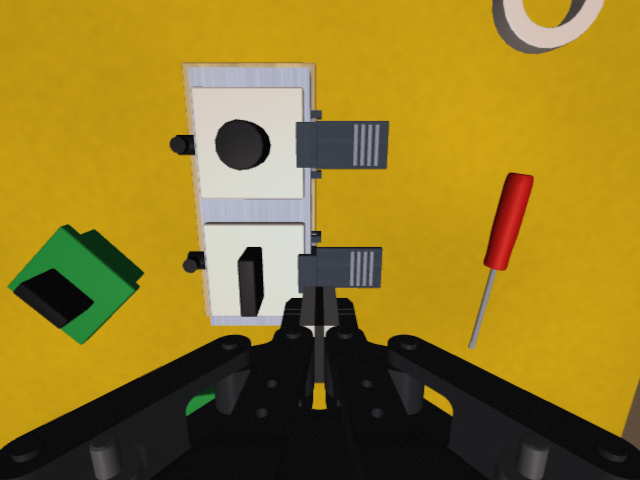

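The wrist view shows paddle_b at about (350,267), the bar at (250,280) with its cap partly hidden by the gripper, and paddle_a at (350,145). I'll refine the jig pose from these.

Run:
```python
from h import *
p=np.load('w1.npy',allow_pickle=True).item();I=cv2.imread('pics/w1.png');H=cv2.cvtColor(I,cv2.COLOR_BGR2HSV)
def roi(m,x0,y0,x1,y1):
    o=np.zeros_like(m);o[y0:y1,x0:x1]=m[y0:y1,x0:x1];return o
q=lambda m,z:quad('wrist',m,z,p)
cap=((I[:,:,0]>150)&(H[:,:,1]<30)).astype(np.uint8)
k=np.ones((3,3),np.uint8)
print(I[210,250],I[180,220],H[210,250],H[180,220])
cap=((I[:,:,2].astype(int)>=I[:,:,0]+4)&(I[:,:,0]>140)).astype(np.uint8)
print('knobcap',q(cv2.morphologyEx(roi(cap,185,80,312,205),cv2.MORPH_OPEN,k),.068))
bl=(I.max(2)<60).astype(np.uint8)
print('bartop?',q(roi(bl,235,240,266,320),.108),'knob',q(roi(bl,212,115,275,175),.108))
nonyel=((H[:,:,1]<120)|(I.max(2)<90)).astype(np.uint8)
print('pada',q(roi(nonyel,318,117,395,172),.058),'padb',q(roi(nonyel,325,242,390,290),.058))
for uv in((297,122),(388,122),(387,168),(382,248),(381,288)):print(uv,np.round(ray('wrist',uv,.058,p)*1000,1))
for uv in((192,87),(302,88),(303,198),(201,198),(205,223),(304,222)):print('cap',uv,np.round(ray('wrist',uv,.068,p)*1000,1))
```

```text
[199 180 177] [206 217 218] [116  28 199] [ 28  14 218]
knobcap [ 489.1 -109.3   89.4   89.     0.9]
bartop? [ 496.2 -214.5   18.8   58.2    1.5] knob [ 492.7 -109.    34.1   38.2   89.4]
pada [ 576.5 -106.7   59.1   38.7    1.6] padb [ 582.8 -218.3   52.4   41.9    1.9]
(297, 122) [528.8 -89.5  58. ]
(388, 122) [605.3 -87.3  58. ]
(387, 168) [ 607.5 -125.2   58. ]
(382, 248) [ 608.7 -197.7   58. ]
(381, 288) [ 610.7 -237.5   58. ]
cap (192, 87) [445.7 -66.   68. ]
cap (302, 88) [533.1 -64.3  68. ]
cap (303, 198) [ 535.3 -151.9   68. ]
cap (201, 198) [ 447.4 -154.4   68. ]
cap (205, 223) [ 449.6 -176.4   68. ]
cap (304, 222) [ 536.5 -173.    68. ]
```

```bash
python3 -m pendant '[[-2.2,2.2,0,0,0],[-4.3,4.3,0,0,0],[-4.3,4.3,3,0,0],[-4.3,4.3,6,0,0],[-4.3,4.3,9,0,0],[-4.3,4.3,12,0,0],[-4.3,4.3,14,0,0],[-4.3,4.3,15,0,0],[-4.3,4.3,15.5,0,0],[-4.3,4.3,15.5,0,0]]'
```

```text
clock: 3.23
eef_pos: [0.5938, -0.219, 0.087]
ee_rot: [[-0.028, 1.0, -0.001], [1.0, 0.028, 0.0], [0.0, -0.001, -1.0]]
contact_force: [0.8, -0.0, -0.2]
width: -0.0003
grip_force: 0.0
```

```bash
python3 -m pendant '[[0,0,0.8,0,0],[0,0,1.5,0,0],[0,0,1.9,0,0],[0,0,2.3,0,0],[0,0,2.6,0,0],[0,0,2.9,0,0],[0,0,3.1,0,0],[0,0,3.3,0,0],[0,0,3.4,0,0],[0,0,3.4,0,0]]';python3 - <<'E'
from h import *
cv2.imwrite('pics/w2.png',bot.snapshot('wrist')[:,:,::-1]);print(bot.get_state()['contact_force'],bot.get_state()['eef_pos'])
E
```

```text
clock: 4.07
eef_pos: [0.5973, -0.2196, 0.0551]
ee_rot: [[-0.028, 1.0, 0.007], [1.0, 0.028, -0.001], [-0.001, 0.007, -1.0]]
contact_force: [4.0, 1.4, 7.6]
width: 0.0002
grip_force: 4.3
[3.97272166 1.77120703 7.58191703] [ 0.59731979 -0.219593    0.05525773]
```

View pics/w2.png

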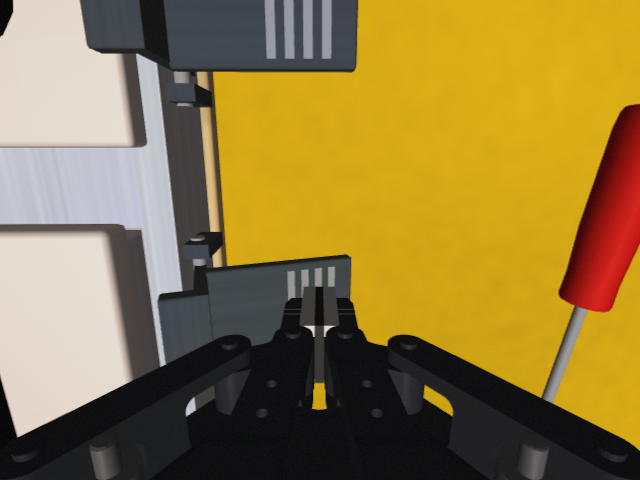

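The paddle under the fingers at (320,300) is tilted down. The cap's wider shadow suggests it has risen. I'll press slightly further, hold, then release and check from the top and scene views.

```bash
python3 -m pendant '[[0,0,0.15,0,0],[0,0,0.3,0,0],[0,0,0.3,0,0],[0,0,0.3,0,0],[0,0,0.3,0,0]]';python3 -m pendant '[[0,0,-0.5,0,0],[0,0,-1,0,0],[0,0,-1.5,0,0],[0,0,-2.5,0,0],[0,0,-5,0,0],[0,0,-8,0,0],[0,0,-11,0,0],[0,0,-14,0,0],[0,0,-17,0,0],[0,0,-18,0,0]]'; python3 -m pendant '[[5,-9,-2,0,100],[5,-9,-2,0,100],[5,-9,-2,0,100],[5,-9,-2,0,100],[5,-9,-2,0,100]]'
python3 - <<'E'
from h import *
p=bot.camera_params('wrist');I=bot.snapshot('wrist')[:,:,::-1];np.save('w3.npy',p,allow_pickle=True);cv2.imwrite('pics/w3.png',I)
S=bot.snapshot('scene')[:,:,::-1];cv2.imwrite('pics/s3.png',S)
c=cv2.resize(S[190:290,150:300],None,fx=4,fy=4)
cv2.imwrite('pics/m3.png',np.hstack([cv2.resize(I,(533,400)),c])[:,:1200][:,::1] if 0 else np.vstack([cv2.resize(I,(400,300)),cv2.resize(S[190:290,150:300],(400,267))]))
E
```

```text
clock: 4.53
eef_pos: [0.5975, -0.2196, 0.0524]
ee_rot: [[-0.028, 1.0, 0.007], [1.0, 0.028, -0.001], [-0.001, 0.007, -1.0]]
contact_force: [3.9, 1.9, 8.2]
width: 0.0003
grip_force: 4.5
clock: 5.37
eef_pos: [0.5953, -0.221, 0.2353]
ee_rot: [[-0.026, 1.0, 0.006], [1.0, 0.026, -0.002], [-0.002, 0.006, -1.0]]
contact_force: [0.5, -1.5, -0.5]
width: -0.0004
grip_force: 0.0
clock: 5.78
eef_pos: [0.5018, -0.1715, 0.2506]
ee_rot: [[-0.028, 1.0, 0.001], [1.0, 0.028, 0.001], [0.001, 0.001, -1.0]]
contact_force: [0.1, 0.5, 0.2]
width: 0.0603
grip_force: 0.0
```

View pics/m3.png

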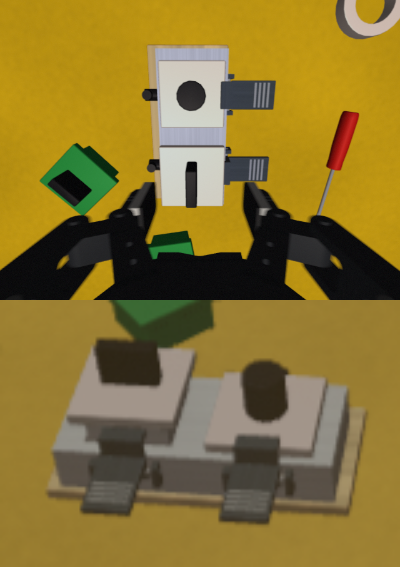

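The module has sprung up: in the scene crop the bar cap at (130,375) stands clear of the jig, while the knob module at (265,405) is still seated. Now I'll measure the bar.

Run:
```python
from h import *
p=np.load('w3.npy',allow_pickle=True).item();I=cv2.imread('pics/w3.png')
bl=(I.max(2)<60).astype(np.uint8);o=np.zeros_like(bl);o[240:340,280:335]=bl[240:340,280:335]
print('bar',quad('wrist',o,.132,p)); x,y,w,h=cv2.boundingRect(o);print(x,y,w,h)
for r in range(250,335,10):
    c=np.where(o[r])[0];print(r,c.min() if len(c) else 0,c.max() if len(c) else 0,I[r,c.min()-3] if len(c) else 0)
cap=((I[:,:,2].astype(int)>=I[:,:,0]+4)&(I[:,:,0]>140)).astype(np.uint8);o=np.zeros_like(cap);o[228:335,245:372]=cap[228:335,245:372]
print('cap',quad('wrist',cv2.morphologyEx(o,cv2.MORPH_CLOSE,np.ones((25,25))),.092,p))
print(np.round(ray('wrist',(p['intrinsics'][0][2],240),.132,p),3), -np.array(p['world_to_cam'])[:3,:3].T@np.array(p['world_to_cam'])[:3,3])
T=cv2.cvtColor(bot.snapshot('top'),cv2.COLOR_RGB2BGR);cv2.imwrite('pics/t3.png',T)
S=cv2.imread('pics/s3.png');b=(S.max(2)<60).astype(np.uint8);print([cv2.boundingRect(c) for c in cv2.findContours(b[195:240,180:235],0,2)[0]], np.round(proj('scene',[.493,-.221,.132]),1))
```

```text
bar [ 493.1 -213.9   12.9   59.4    1.3]
297 259 18 73
250 0 0 0
260 300 314 [203 212 209]
270 298 314 [203 211 209]
280 297 314 [203 210 208]
290 298 314 [200 210 209]
300 298 314 [199 208 208]
310 298 314 [198 209 209]
320 298 314 [196 207 208]
330 298 313 [ 28 148 187]
cap [ 493.2 -217.2   89.1   94.2    1.5]
[ 0.502 -0.169  0.132] [ 0.50002329 -0.10219672  0.38140528]
[(18, 4, 1, 1), (6, 0, 44, 27)] [196.6 206.8]
```

```bash
python3 - <<'E'
from h import *
print(bot.get_state()['eef_pos'])
E
python3 -m pendant '[[-2.4,-0.5,0,0,50],[-4.8,-1,0,0,50],[-4.8,-1,2,0,50],[-4.8,-1,4,0,50],[-4.8,-1,6,0,50],[-4.8,-1,7,0,50],[-4.8,-1,7.5,0,50],[-4.8,-1,7.5,0,50],[-4.8,-1,7.5,0,50]]'
```

```text
[ 0.50315654 -0.1725872   0.25019662]
clock: 6.68
eef_pos: [0.4942, -0.2208, 0.1757]
ee_rot: [[-0.027, 1.0, 0.0], [1.0, 0.027, -0.001], [-0.001, 0.0, -1.0]]
contact_force: [-0.5, -0.2, 1.1]
width: 0.0422
grip_force: 0.0
```

```bash
python3 -m pendant '[[0.1,-0.1,1.5,0,50],[0.1,-0.1,3,0,50],[0.1,-0.1,4.5,0,50],[0.1,-0.1,5.5,0,50],[0.1,-0.1,6.2,0,50],[0.1,-0.1,6.6,0,50],[0.1,-0.1,6.7,0,50],[0.1,-0.1,6.7,0,50]]';python3 -m pendant '[[0,0,0,0,30],[0,0,0,0,20],[0,0,0,0,10],[0,0,0,0,5],[0,0,0,0,0],[0,0,0,0,0],[0,0,0,0,0],[0,0,0,0,0]]'
```

```text
clock: 7.35
eef_pos: [0.493, -0.2196, 0.1087]
ee_rot: [[-0.027, 1.0, 0.001], [1.0, 0.027, -0.0], [-0.0, 0.001, -1.0]]
contact_force: [-0.4, -0.1, 0.5]
width: 0.0428
grip_force: 0.0
clock: 8.02
eef_pos: [0.4928, -0.2196, 0.1085]
ee_rot: [[-0.027, 1.0, 0.0], [1.0, 0.027, -0.0], [-0.0, 0.0, -1.0]]
contact_force: [-1.8, 0.4, 4.9]
width: 0.0134
grip_force: 60.4
```

```bash
python3 -m pendant '[[0,0,-0.3,0,0],[0,0,-0.6,0,0],[0,0,-1,0,0],[0,0,-1.5,0,0],[0,0,-2,0,0],[0,0,-2.5,0,0],[0,0,-3.2,0,0],[0,0,-4.2,0,0],[0,0,-5.2,0,0],[0,0,-6.2,0,0]]';python3 -m pendant '[[0,0,-1,0,0],[0,0,-2,0,0],[0,0,-3,0,0],[0,0,-4,0,0],[0,0,-4.7,0,0],[0,0,-5.2,0,0],[0,0,-5.4,0,0],[0,0,-5.4,0,0]]'
python3 - <<'E'
from h import *
s=bot.get_state();print(s['moment'])
S=bot.snapshot('scene')[:,:,::-1];W=bot.snapshot('wrist')[:,:,::-1]
cv2.imwrite('pics/m4.png',np.vstack([cv2.resize(W,(400,300)),cv2.resize(S[130:290,150:350],(400,290))]))
E
```

```text
clock: 8.85
eef_pos: [0.4928, -0.2196, 0.1716]
ee_rot: [[-0.027, 1.0, 0.001], [1.0, 0.027, -0.0], [-0.0, 0.001, -1.0]]
contact_force: [0.2, 0.3, -5.9]
width: 0.013
grip_force: 58.9
clock: 9.52
eef_pos: [0.4928, -0.2195, 0.2246]
ee_rot: [[-0.027, 1.0, 0.0], [1.0, 0.027, -0.0], [-0.0, 0.0, -1.0]]
contact_force: [-0.3, 0.5, -4.8]
width: 0.0132
grip_force: 59.2
[ 0.05065282  0.01077299 -0.03595514]
```

View pics/m4.png

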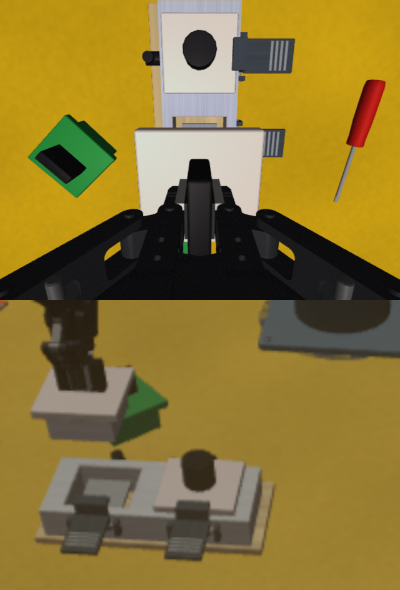

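The module hangs level and clear of the jig, the pocket at (105,490) is empty, and the knob module is still seated. I'll carry it to the board.

```bash
python3 -m pendant '[[0.5,0,0,0,0],[1.5,0,0,0,0],[3,0,0,0,0],[5,0,0,0,0],[7,0,0,0,0],[9,0,0,0,0],[11,0,0,0,0],[13,0,0,0,0],[15,0,0,0,0],[17,0,0,0,0]]';python3 -m pendant '[[2,0,0,0,0],[4,0,0,0,0],[6,0,0,0,0],[8,0,0,0,0],[10,0,0,0,0],[12,0,0,0,0],[14,0,0,0,0],[16,0,0,0,0],[18,0,0,0,0],[20,0,0,0,0]]'
```

```text
clock: 10.45
eef_pos: [0.4875, -0.0475, 0.2241]
ee_rot: [[-0.028, 1.0, -0.001], [1.0, 0.028, 0.0], [0.0, -0.001, -1.0]]
contact_force: [0.2, -0.4, -6.3]
width: 0.0133
grip_force: 59.0
clock: 11.28
eef_pos: [0.4817, 0.1522, 0.224]
ee_rot: [[-0.028, 1.0, -0.001], [1.0, 0.028, 0.0], [0.0, -0.001, -1.0]]
contact_force: [0.4, -0.0, -5.3]
width: 0.0132
grip_force: 59.0
```

```bash
python3 -m pendant '[[2,0,0,0,0],[3.7,0,0,0,0],[5,0,0,0,0],[5.7,0,0,0,0],[5.8,0,0,0,0],[5.8,0,1,0,0],[5.8,0,2.5,0,0],[5.8,0,4,0,0],[5.8,0,5.5,0,0],[5.8,0,7,0,0]]';python3 -m pendant '[[0,0,1.2,0,0],[0,0,2.4,0,0],[0,0,3.5,0,0],[0,0,4.5,0,0],[0,0,5.2,0,0],[0,0,5.6,0,0],[0,0,5.8,0,0],[0,0,5.8,0,0]]'
python3 - <<'E'
from h import *
S=bot.snapshot('scene')[:,:,::-1];cv2.imwrite('pics/m5.png',cv2.resize(S[150:310,300:560],(780,480)))
E
```

```text
clock: 12.12
eef_pos: [0.4811, 0.2065, 0.153]
ee_rot: [[-0.025, 1.0, -0.0], [1.0, 0.025, -0.001], [-0.001, -0.0, -1.0]]
contact_force: [-0.4, 0.5, -5.2]
width: 0.0133
grip_force: 59.1
clock: 12.78
eef_pos: [0.4812, 0.2084, 0.0962]
ee_rot: [[-0.027, 1.0, -0.0], [1.0, 0.027, -0.0], [-0.0, -0.0, -1.0]]
contact_force: [-0.5, 0.4, -5.6]
width: 0.0133
grip_force: 59.0
```

View pics/m5.png

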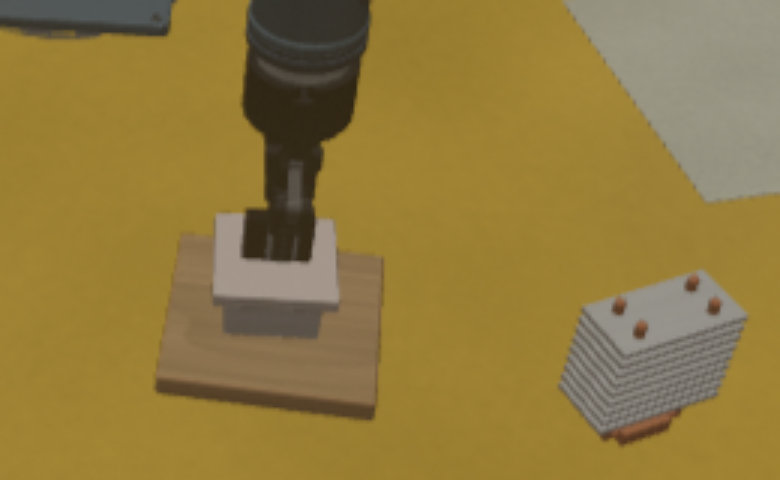

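The module is centred over the board, with its body bottom at about (270,335) in the crop and a small gap beneath. I'll lower it slowly.

```bash
python3 -m pendant '[[0,0,0.15,0,0],[0,0,0.3,0,0],[0,0,0.45,0,0],[0,0,0.6,0,0],[0,0,0.7,0,0],[0,0,0.8,0,0],[0,0,0.88,0,0],[0,0,0.94,0,0],[0,0,0.94,0,0],[0,0,0.94,0,0]]'
```

```text
clock: 13.67
eef_pos: [0.4811, 0.2084, 0.0871]
ee_rot: [[-0.027, 1.0, -0.0], [1.0, 0.027, 0.0], [0.0, -0.0, -1.0]]
contact_force: [-1.9, -1.8, -1.7]
width: 0.0128
grip_force: 59.5
```

```bash
python3 -m pendant '[[0,0,0.03,0,0],[0,0,0.06,0,0],[0,0,0.06,0,0],[0,0,0.06,0,0]]'; python3 -m pendant '[[0,0,0,0,10],[0,0,0,0,17],[0,0,0,0,22],[0,0,0,0,30],[0,0,0,0,40],[0,0,0,0,45],[0,0,0,0,45],[0,0,0,0,45]]'; python3 -m pendant '[[0,0,-0.5,0,45],[0,0,-1.5,0,45],[0,0,-3,0,45],[0,0,-5,0,45],[0,0,-7,0,45],[0,0,-10,0,45],[0,0,-13,0,45],[0,0,-15,0,45],[0,0,-15,0,45],[0,0,-15,0,45]]'
python3 - <<'E'
from h import *
S=bot.snapshot('scene')[:,:,::-1];W=bot.snapshot('wrist')[:,:,::-1]
cv2.imwrite('pics/m6.png',np.vstack([cv2.resize(W,(400,300)),cv2.resize(S,(400,300))]))
E
```

```text
clock: 14.0
eef_pos: [0.4811, 0.2084, 0.087]
ee_rot: [[-0.027, 1.0, -0.0], [1.0, 0.027, 0.001], [0.001, -0.0, -1.0]]
contact_force: [-2.6, -1.4, 6.9]
width: 0.0133
grip_force: 61.1
clock: 14.67
eef_pos: [0.4812, 0.2085, 0.0863]
ee_rot: [[-0.027, 1.0, 0.0], [1.0, 0.027, 0.0], [0.0, 0.0, -1.0]]
contact_force: [-0.1, -0.4, 0.2]
width: 0.0385
grip_force: 0.0
clock: 15.5
eef_pos: [0.4818, 0.2087, 0.238]
ee_rot: [[-0.027, 1.0, 0.003], [1.0, 0.027, 0.002], [0.002, 0.003, -1.0]]
contact_force: [0.3, 0.0, -1.1]
width: 0.0388
grip_force: 0.0
```

View pics/m6.png

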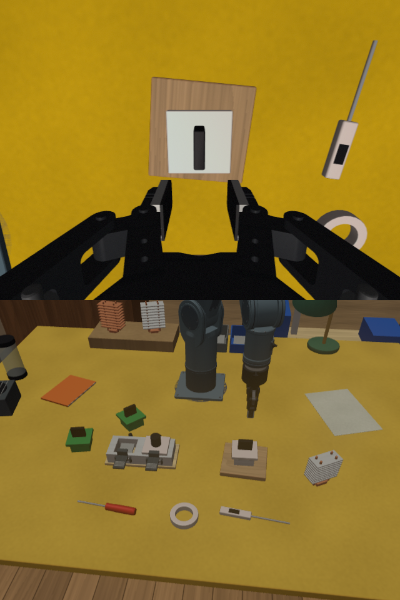

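The module stands upright and centred on the board, at (199,140) in the wrist view. The knob module is still latched, the bystanders haven't moved, and the gripper is clear.

```bash
python3 -c "from workcell import bot;print(bot.close_job())"
```

```text
the job is handed in; nothing more can be done
None
```

I handed the job in at about 15.6 s: the bar module was unlatched, lifted out level and set upright in the middle of the wooden board, and the last pictures show the knob module still latched and the bystanders where they were.

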